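# Open the child-safe match jar on the mantel

### The arm

A 7-joint arm with a two-finger parallel gripper is mounted at the origin on the work surface. World frame = base frame: x ahead of the robot, y to its left, z up, the work surface at z = 0. Lengths are in m, angles in degrees, forces in N, time in s.
With the tool pointing down it reaches from about 0.4 to 0.85 m from the base axis. Payload 10.4 kg.
Tool frame: the origin (TCP) lies between the finger pads; the fingertips stand 22 mm ahead of it and the grasp point (between the pads) lies 3 mm ahead of it; y points along the fingers, x is the direction in which the jaws open and shut, and the axes are right-handed (so a half turn about y gives the same grasp; the last joint's range is limited). The gripper opens to 85 mm and grips with 20 to 120 N. Pads are 22 mm wide; open, the fingers measure 114 mm over their backs; the gripper's body (76 mm by 85 mm) begins 54 mm behind the grasp point. The pads swing forward as they close: fully open they stand 13 mm farther back than shut.
Start: joints at [70.669, 19.034, -3.707, 83.658, 1.238, 77.344, -5.071], TCP at [0.194, -0.594, 0.253] pointing down, gripper open.
Joint ranges: [-148.97, 148.97], [-28.65, 121.19], [-84.17, 76.75], [9.2, 138.47], [-72.65, 252.65], [3.7, 117.97], [-149.18, 149.18]. Speed limits (degrees/s): [127.2, 127.2, 159.86, 159.86, 180, 180, 180].

### API

Orientations are given as a 3x3 rotation matrix whose columns are the frame's x, y, z axes.
In Python, from station import manip, viewer, close_job gives the robot as it stands.
- The arm moves only by the tool step_arm, never from a script. Its argument "series" is a list of rows, each an object of numbers: "claw": the finger opening in mm, from 0 to 85.4; "x", "y", "z": the shift along the world's x, y, z in mm; "ax", "ay", "az": the turn, a rotation vector about the world's x, y, z in rad. In form: [{"claw": .., "x": .., "y": .., "z": .., "ax": .., "ay": .., "az": ..}, ...]. A call has 1 to 20 rows; each row is the pose to reach, as a shift and turn from the pose commanded when the call began; what a row does not reach only later rows make up. A row lasts 1/10 s, in which the tool goes at most 50 mm and 8.59 degrees, less where a joint would pass 70% of its speed; a pose out of reach is approached as far as the arm can. A call with a gripper value outside its range is refused whole. The fingers move at their own pace and stop on an object; "squeeze" is the grip in N (left out, the last holds). Time passes only in rows, so rows that repeat a pose let the fingers close. It gives the time, the measured TCP pose, the force and the opening at its end, in the units of the state.
- manip.get_state(): the state, without advancing time (a new reading comes with each control period).
- viewer.grab_frame(name): name is "scene" or "top" or "wrist"; returns the picture (384x512x3 uint8, red, green, blue); there is no depth.
- viewer.camera_model(name): a dict with "intrinsics" (3x3 intrinsics, pixels), "R" (3x3) and "t" (3): a world point X has camera coordinates R X + t. Camera axes: x right, y down, z forward; pixel columns grow to the right and rows downward; lengths in m; the calibration is good to about 2 mm. A picture is of the moment at which its call begins: read the wrist's pose just before it. camera_model takes no time and is no camera call; for the wrist camera it gives the pose at the moment of the call.
- close_job(): hands the job in, once; it reports no verdict.
Trained networks look in the newest picture that a camera, given by its name, has taken for a name from the list of things; names that differ only in an ending like _2 or _b are one class to them, and where a whole thing is asked for, a point or a joint stands for the part that bears it (a point fixed in the world has none). Each returns a list of dicts, best first, with "p" (0 to 1); they miss things now and then, are a little off and sometimes report something else, mostly with a low value. They report only what shows in the picture. A call takes as long as a camera call. They do not tell look-alikes from the thing itself.
- viewer.recognise(name, camera): "xy" ([column, row] in pixels, amid what is visible of it).
- viewer.masks_of(name, camera): "pixels" (384x512 bool, what is visible of it) and "xy" ([column, row] in pixels, amid what is visible of it).
- viewer.spot_point(name, camera): "xy" ([column, row] in pixels: a listed point, or the origin of a listed thing).
The state is a dict: "time_s": time; "joint_pos": joint angles; "dq": joint speeds; "joint_efforts": joint torques, N m; "tcp_pos": TCP position; "tcp_rot": TCP orientation; "contact_force": force on the tool from outside, world axes, zero at the start; "moment": the same for the moment, N m; "opening": finger opening in m.
Only numpy, scipy, OpenCV 4.12 (cv2) and the standard library are available. Lean on these libraries where they do the work, as an engineer would, in place of code of your own. Each camera call takes 0.05 s, during which the arm holds its last target. There are 200 camera calls.

### The job

Open the match jar: pinch the two side tabs of its child-safe cap together and, keeping them squeezed, turn the cap anticlockwise (seen from above) until you feel it come up against its stop, then lift it straight off and stand it right way up on the middle of the cork coaster, letting go only once it stands there. Go gently, because the glass lugs under the cap chip if the cap is turned with its tabs still locked, forced hard against the stop, or wrenched upward before it is free; leave the mug, the hare and the bottle opener alone.

Things in the scene. Friction and masses are not known exactly. Their poses are not given: they have to be found in the camera images.
- jar: Ribbed amber glass jar of matches, stuck to the oak board with museum putty so that it stays put. Body 72 mm in diameter, shoulder 68 to 84 mm up, then a neck 32 mm in diameter. Origin: centre of its underside, on the board; z up, the axis of jar and closed cap. When the cap is closed its two tabs lie on the jar's +y and -y sides
- jar_rim (a point): Centre of the jar's open rim, under the cap, 113 mm above the board. Below it the neck has two glass lugs with gaps and a hard stop, hidden by the cap and placed differently on every jar: the cap must turn 30 to 76 degrees anticlockwise from closed to meet the stop, and lifts freely only within about the last 6 degrees before it
- cap_grip (a point): Loose white plastic cap (about 90 g, z up its axis, 48 mm in diameter, crown 38 mm high). This point is on its axis, midway between the finger pads of its two side tabs, 40 mm above its lower edge and, closed, 128 mm above the board. The pads are on its own +y and -y sides, 22 mm long along x, 7 mm high, 66 mm apart over their outsides at rest, 54 mm fully squeezed
- cap_foot (a point): Centre of the cap's lower edge. The cap has 1 mm of side play on the neck: holding it off its axis or pressing it down (closing fingers may drag it down) loads the glass too, so give way to such loads. Its sprung liner pushes it up with 3 N and drags under 0.15 N m. Off the neck after rising 30 mm. Safe: 0.3 N m of turning, 15 N of pull or push; over 45 N between cap and glass chips it
- tab_a (a joint): Angle of the tab on the cap's +y side, rad: 0 at rest, catch clear of its notch in the glass from 0.20, 0.27 fully in. A lever hinged 22 mm below its finger pad: the pad goes in, the catch at the lower end swings out, so the fingertips may reach no lower than about 20 mm below cap_grip. Starts to move at about 2 N on the pad, fully in at 8 N, springs back
- tab_b (a joint): Angle of the tab on the cap's -y side, rad: as tab_a
- coaster_top (a point): Centre of the top face of the round cork coaster, 96 mm in diameter and 5 mm thick, fixed on the board
- mug: Green enamel mug, 82 mm in diameter and 82 mm high, loose; origin at the centre of its underside; its handle points away from the robot. Leave it alone
- hare: White ceramic hare figure, 62 mm wide and 140 mm tall, loose; origin at the centre of its underside. Leave it alone
- opener: Flat steel bottle opener, 112 mm long, 34 mm wide, 5 mm thick, lying loose; origin about its middle on the board. Leave it alone
There are look-alikes about, which are no part of the job. Of the things that look like the part that bears coaster_top, take the one that is nearest to the robot's base at the start.

How it is judged (in metres and radians):
On the way, in this order (a step that is already met when the one before it is completed fails the run):
1. with both tabs squeezed, the cap has been turned from its closed place while still on the neck (value of joint each of tab_a, tab_b above 0.17 rad and angle between the x axis of cap and the x axis of jar, either way round above 0.38 rad and z of cap_grip in the frame of jar below 0.134 m and horizontal distance between cap_grip and jar below 0.008 m), for 0.1 s.
2. the cap is lifted clear of the neck (z of cap_grip in the frame of jar above 0.156 m), for 0.1 s.
At the end, for the whole second after the job is handed in: The cap stands right way up (within 4.5 degrees) and at rest on the coaster, its axis within 22 mm of the coaster's centre, its tabs let go; the jar is open (horizontal distance between cap_grip and coaster_top below 0.022 m and z of cap_grip in the frame of coaster_top between 0.036 and 0.044 m and angle between cap's own z axis and vertical below 0.08 rad and linear speed of cap below 0.02 m/s and value of joint each of tab_a, tab_b below 0.06 rad); the robot touches nothing.
It fails at once if the cap is forced against the glass lugs or notches (more than 45 N between cap and jar) (contact force between cap and jar above 45 N).
It fails at once if the cap is let go in the air, away from the jar (contact force between the fingers and cap below 0.05 N and horizontal distance between cap_grip and jar above 0.06 m and z of cap_grip in the frame of coaster_top above 0.055 m).
It fails at once if the mug is moved (distance of mug from where it was at the start of the episode above 0.02 m).
It fails at once if the hare is moved (distance of hare from where it was at the start of the episode above 0.02 m).
It fails at once if the bottle opener is moved (distance of opener from where it was at the start of the episode above 0.02 m).
It also fails if it takes over 72 s, if anything falls off the work surface, if the arm or the gripper's body presses on something with over 40 N, if the wrist force passes 120 N, or if a joint passes its speed limit or range.

## Working session

There is one attempt and no reset: what is moved stays moved. The work goes in short steps, Python scripts to look and compute and a tool call to move; the robot and the scene stay as the last step left them, time stands still between calls to the robot, and variables do not carry over. Pictures are saved under pics/ and viewed, about 8 in all and at most 12, crops included, and the job is handed in when it is done.

Besides the shell and the picture viewer there is one more tool, called after "Request:" by a JSON object that holds its "api" and its "payload". step_arm: Moves the arm, as the interface text tells. Its arguments: {"type":"object","properties":{"series":{"type":"array","items":{"type":"object","properties":{"claw":{"type":"number"},"x":{"type":"number"},"y":{"type":"number"},"z":{"type":"number"},"ax":{"type":"number"},"ay":{"type":"number"},"az":{"type":"number"}}}},"squeeze":{"type":"number"}},"required":["series"]}

```bash
mkdir -p pics
cat > h.py <<'E'
import numpy as np, cv2
from station import manip, viewer, close_job
def grab(c,fn=None,s=1.5):
    m=viewer.camera_model(c); im=viewer.grab_frame(c)
    if fn: cv2.imwrite('pics/'+fn,cv2.resize(im[:,:,::-1],None,fx=s,fy=s))
    return m,im
def ray(m,uv):
    R=np.array(m['R']);t=np.array(m['t']);K=np.array(m['intrinsics'])
    d=R.T@np.linalg.solve(K,[uv[0],uv[1],1.]); return -R.T@t,d
def atz(m,uv,z):
    c,d=ray(m,uv); return c+d*(z-c[2])/d[2]
def tri(obs):
    A=np.zeros((3,3));b=np.zeros(3)
    for m,uv in obs:
        c,d=ray(m,uv);d=d/np.linalg.norm(d);P=np.eye(3)-np.outer(d,d);A+=P;b+=P@c
    return np.linalg.solve(A,b)
def proj(m,X):
    p=np.array(m['intrinsics'])@(np.array(m['R'])@np.asarray(X)+np.array(m['t']));return p[:2]/p[2]
E
python3 - <<'E'
from h import *
s=manip.get_state();print(s)
for c in('scene','top'):
    m,im=grab(c,c+'0.png');print(c,(-np.array(m['R']).T@m['t']).round(3))
    for n in('jar','jar_rim','cap_grip','cap_foot','coaster_top','mug','hare','opener','tab_a','tab_b'):
        try: print(n,[(np.round(d['xy']).tolist(),round(d['p'],2)) for d in viewer.spot_point(n,c)[:4]])
        except Exception as e: print(n,e)
E
```

```text
{'time_s': 0.0, 'joint_pos': array([70.6708366 , 19.07213237, -3.70735648, 83.70310487,  1.23542929,
       77.34300737, -5.07063465]), 'dq': array([ 0.06014357,  0.01496669, -0.02596164, -0.01800393, -0.05771649,
       -0.00134992,  0.01417861]), 'joint_efforts': array([ 1.74144202e-05, -6.25442290e+01,  4.91496362e-02, -3.91606200e+01,
        1.61062792e-02,  9.77251417e-03,  1.61223193e-05]), 'tcp_pos': array([ 0.19340319, -0.59398392,  0.25253836]), 'tcp_rot': array([[ 3.09602483e-01, -4.46151128e-04,  9.50865976e-01],
       [-9.50865093e-01,  1.29574714e-03,  3.09602804e-01],
       [-1.37021151e-03, -9.99999061e-01, -2.30630018e-05]]), 'contact_force': array([ 0.17054431, -0.2308801 ,  0.43755659]), 'moment': array([0.00040666, 0.01051875, 0.07497684]), 'opening': 0.08516328508637803}
scene [ 1.078 -0.495  1.026]
jar [([312.0, 156.0], 0.63)]
jar_rim [([317.0, 139.0], 0.69), ([312.0, 220.0], 0.39)]
cap_grip [([317.0, 135.0], 0.76)]
cap_foot [([317.0, 141.0], 0.54)]
coaster_top [([233.0, 225.0], 0.91), ([222.0, 303.0], 0.82), ([130.0, 285.0], 0.72), ([259.0, 254.0], 0.71)]
mug [([314.0, 222.0], 0.96)]
hare [([348.0, 126.0], 0.73)]
opener [([179.0, 267.0], 0.52)]
tab_a it knows: cap_foot, cap_grip, coaster_top, hare, jar, jar_rim, mug, opener
tab_b it knows: cap_foot, cap_grip, coaster_top, hare, jar, jar_rim, mug, opener
top [ 0.311 -0.076  1.601]
jar [([188.0, 211.0], 0.49)]
jar_rim [([186.0, 209.0], 0.73)]
cap_grip [([182.0, 207.0], 0.68)]
cap_foot [([184.0, 207.0], 0.58)]
coaster_top [([344.0, 168.0], 0.94), ([294.0, 213.0], 0.91), ([389.0, 228.0], 0.9), ([296.0, 177.0], 0.68)]
mug [([179.0, 203.0], 0.35)]
hare [([124.0, 217.0], 0.7)]
opener [([354.0, 212.0], 0.6)]
tab_a it knows: cap_foot, cap_grip, coaster_top, hare, jar, jar_rim, mug, opener
tab_b it knows: cap_foot, cap_grip, coaster_top, hare, jar, jar_rim, mug, opener
```

View pictures.

View pics/scene0.png

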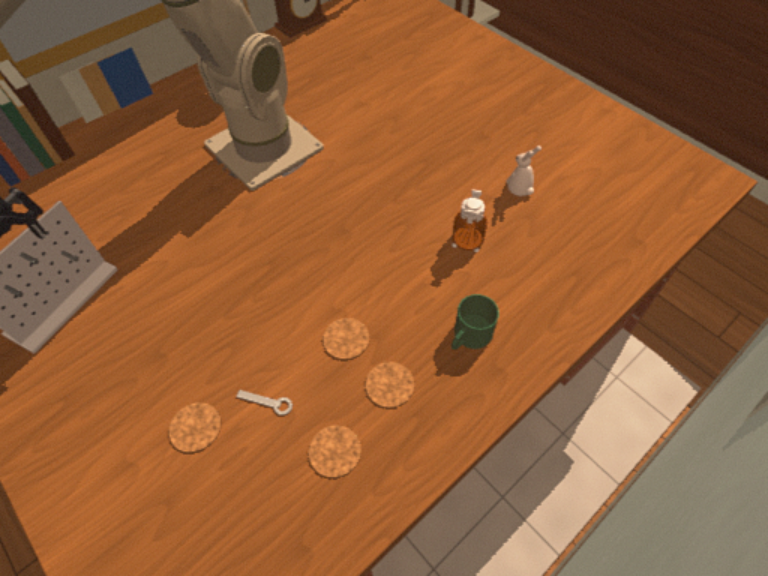

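View pics/top0.png

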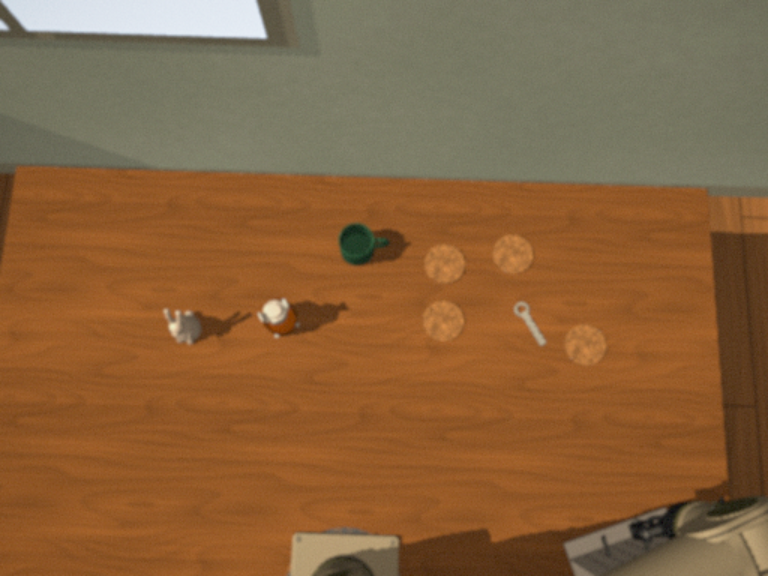

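Run:
```python
from h import *
ms={c:viewer.camera_model(c) for c in('scene','top')}
for c in ms:
    im=viewer.grab_frame(c)
    for d in viewer.masks_of('coaster_top',c)[:5]:
        p=d['pixels']; 
        if d['p']<.3: continue
        (u,v),ax,a=cv2.fitEllipse(max(cv2.findContours(p.astype(np.uint8),0,1)[0],key=len))
        X=atz(ms[c],(u,v),.005);print(c,'coaster',round(d['p'],2),X.round(4),'dist',np.hypot(*X[:2]).round(3))
T={'jar':[(312,156),(188,211)],'jar_rim':[(317,139),(186,209)],'cap_grip':[(317,135),(182,207)],'cap_foot':[(317,141),(184,207)],'hare':[(348,126),(124,217)]}
for n,(a,b) in T.items(): print(n,tri([(ms['scene'],a),(ms['top'],b)]).round(4))
for n,uv in(('mug',(237,162)),('opener',(354,215))): print(n,atz(ms['top'],uv,.04 if n=='mug' else 0).round(3))
m=ms['top'];im=viewer.grab_frame('top');a=cv2.resize(im[170:250,140:220,::-1],None,fx=5,fy=5,interpolation=2)
im=viewer.grab_frame('scene');b=cv2.resize(im[110:190,270:350,::-1],None,fx=5,fy=5,interpolation=2)
im=viewer.grab_frame('top');cv2.imwrite('pics/jar.png',np.hstack([a,b]))
```

```text
scene coaster 0.8 [ 0.7364 -0.2077  0.005 ] dist 0.765
scene coaster 0.66 [ 0.5984 -0.2067  0.005 ] dist 0.633
scene coaster 0.57 [ 0.7656 -0.3691  0.005 ] dist 0.85
scene coaster 0.57 [ 0.5538 -0.5365  0.005 ] dist 0.771
top coaster 0.75 [ 0.5978 -0.2056  0.005 ] dist 0.632
top coaster 0.69 [ 0.7645 -0.3684  0.005 ] dist 0.849
top coaster 0.57 [ 0.553  -0.5345  0.005 ] dist 0.769
top coaster 0.56 [ 0.7357 -0.2045  0.005 ] dist 0.764
top coaster 0.55 [0.6063 0.1906 0.005 ] dist 0.636
jar [0.589  0.1671 0.0267]
jar_rim [0.5866 0.1684 0.1087]
cap_grip [0.5861 0.1748 0.1245]
cap_foot [0.5911 0.1726 0.1009]
hare [ 0.5649  0.3947 -0.0053]
mug [0.767 0.005 0.04 ]
opener [ 0.6   -0.413  0.   ]
```

View pics/jar.png

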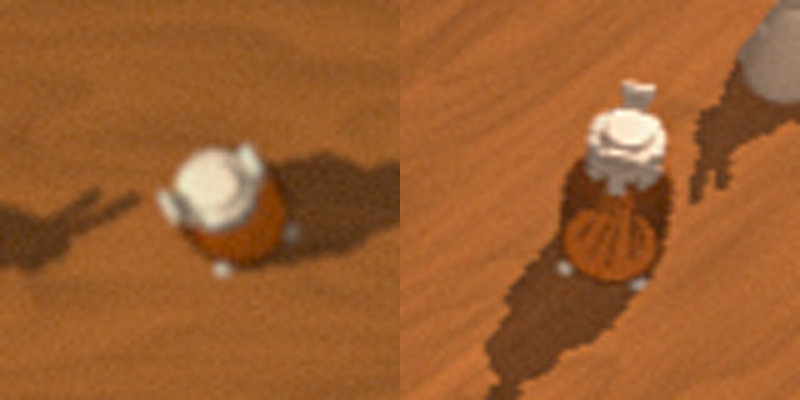

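The coasters in the original scene frame are at (231,225), (260,256), (223,301) and (130,285). The one at (231,225), or (296,213) in top, is 0.633 m from the base. The next nearest is 0.764 m, so this is the one meant. The jar is at about (0.587, 0.171), with its tabs along roughly -58°. I'll move above the jar and look with the wrist camera.

Request:
{"api": "step_arm", "payload": {"series": [{"x": 20, "y": 40, "z": 10}, {"x": 45, "y": 80, "z": 20}, {"x": 70, "y": 120, "z": 30}, {"x": 100, "y": 160, "z": 40}, {"x": 130, "y": 200, "z": 50}, {"x": 160, "y": 240, "z": 50}, {"x": 190, "y": 280, "z": 50}, {"x": 220, "y": 320, "z": 50}, {"x": 250, "y": 360, "z": 50, "az": 0.05}, {"x": 280, "y": 400, "z": 50, "az": 0.1}, {"x": 300, "y": 445, "z": 50, "az": 0.15}, {"x": 320, "y": 490, "z": 50, "az": 0.2}, {"x": 340, "y": 535, "z": 50, "az": 0.236}, {"x": 355, "y": 580, "z": 50, "az": 0.236}, {"x": 370, "y": 625, "z": 50, "az": 0.236}, {"x": 380, "y": 670, "z": 50, "az": 0.236}, {"x": 390, "y": 715, "z": 50, "az": 0.236}, {"x": 394, "y": 750, "z": 50, "az": 0.236}, {"x": 394, "y": 765, "z": 50, "az": 0.236}, {"x": 394, "y": 765, "z": 50, "az": 0.236}], "squeeze": 20}}

```text
schema error: expected keys claw, x, y, z, ax, ay, az
```

Run:
```python
from h import *
s=manip.get_state();print(s['tcp_pos'],s['tcp_rot'].round(3),s['joint_pos'].round(1))
m,im=grab('wrist','w1.png');print(-np.array(m['R']).T@m['t'])
for n in('jar_rim','cap_grip','cap_foot','jar','hare'):
    for d in viewer.spot_point(n,'wrist')[:2]: print(n,d)
```

```text
[ 0.1935424  -0.59430778  0.25334671] [[ 0.31   0.     0.951]
 [-0.951 -0.     0.31 ]
 [ 0.    -1.     0.   ]] [70.7 19.  -3.7 83.7  1.2 77.3 -5.1]
[ 0.264437   -0.57351575  0.37275648]
```

View pics/w1.png

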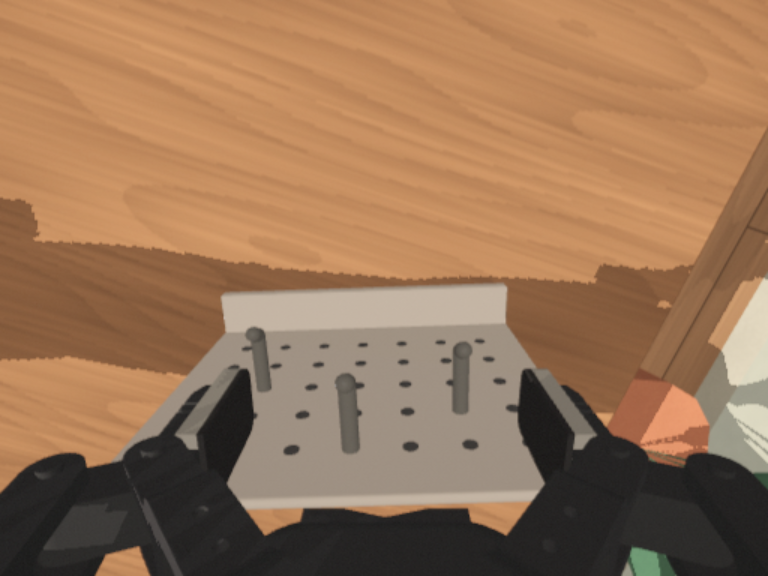

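The move was refused because every key is required. This wrist view just shows the peg rack under the starting position. Sending it again in full.

Request:
{"api": "step_arm", "payload": {"series": [{"claw": 85, "x": 20, "y": 30, "z": 25, "ax": 0, "ay": 0, "az": 0}, {"claw": 85, "x": 45, "y": 70, "z": 40, "ax": 0, "ay": 0, "az": 0}, {"claw": 85, "x": 70, "y": 110, "z": 50, "ax": 0, "ay": 0, "az": 0}, {"claw": 85, "x": 100, "y": 150, "z": 50, "ax": 0, "ay": 0, "az": 0}, {"claw": 85, "x": 130, "y": 190, "z": 50, "ax": 0, "ay": 0, "az": 0}, {"claw": 85, "x": 160, "y": 230, "z": 50, "ax": 0, "ay": 0, "az": 0}, {"claw": 85, "x": 190, "y": 270, "z": 50, "ax": 0, "ay": 0, "az": 0}, {"claw": 85, "x": 220, "y": 310, "z": 50, "ax": 0, "ay": 0, "az": 0.05}, {"claw": 85, "x": 250, "y": 350, "z": 50, "ax": 0, "ay": 0, "az": 0.1}, {"claw": 85, "x": 280, "y": 390, "z": 50, "ax": 0, "ay": 0, "az": 0.15}, {"claw": 85, "x": 300, "y": 435, "z": 50, "ax": 0, "ay": 0, "az": 0.2}, {"claw": 85, "x": 320, "y": 480, "z": 50, "ax": 0, "ay": 0, "az": 0.236}, {"claw": 85, "x": 340, "y": 525, "z": 50, "ax": 0, "ay": 0, "az": 0.236}, {"claw": 85, "x": 355, "y": 570, "z": 50, "ax": 0, "ay": 0, "az": 0.236}, {"claw": 85, "x": 370, "y": 615, "z": 50, "ax": 0, "ay": 0, "az": 0.236}, {"claw": 85, "x": 380, "y": 660, "z": 50, "ax": 0, "ay": 0, "az": 0.236}, {"claw": 85, "x": 390, "y": 705, "z": 50, "ax": 0, "ay": 0, "az": 0.236}, {"claw": 85, "x": 394, "y": 745, "z": 50, "ax": 0, "ay": 0, "az": 0.236}, {"claw": 85, "x": 394, "y": 765, "z": 50, "ax": 0, "ay": 0, "az": 0.236}, {"claw": 85, "x": 394, "y": 765, "z": 50, "ax": 0, "ay": 0, "az": 0.236}], "squeeze": 20}}

```text
time_s: 3.55
tcp_pos: [0.5865, 0.1749, 0.3032]
tcp_rot: [[0.528, -0.001, 0.849], [-0.849, 0.002, 0.528], [-0.002, -1.0, 0.0]]
contact_force: [0.2, -0.8, -0.7]
opening: 0.0852
```

Run:
```python
from h import *
s=manip.get_state();print(s['time_s'],s['tcp_pos'],s['tcp_rot'].round(3),s['joint_pos'].round(1),s['contact_force'],s['moment'])
m,im=grab('wrist','w2.png');print(-np.array(m['R']).T@m['t'])
for n in('jar_rim','cap_grip','cap_foot','jar','hare'):
    for d in viewer.spot_point(n,'wrist')[:2]: print(n,d)
```

```text
3.55 [0.58654578 0.17488277 0.30319943] [[ 0.528 -0.001  0.849]
 [-0.849  0.002  0.528]
 [-0.002 -1.     0.   ]] [  9.7  20.7 -40.1  79.7  13.1  84.3 -88. ] [ 0.19123022 -0.78458623 -0.71024108] [-0.02270509  0.03591846  0.0208714 ]
[0.64997784 0.21166486 0.42263953]
cap_grip {'xy': [259.5, 180.2], 'p': 0.84}
cap_foot {'xy': [259.2, 171.6], 'p': 0.64}
jar {'xy': [252.7, 158.8], 'p': 0.71}
jar {'xy': [258.6, 180.8], 'p': 0.38}
hare {'xy': [105.1, 92.5], 'p': 0.96}
```

View pics/w2.png

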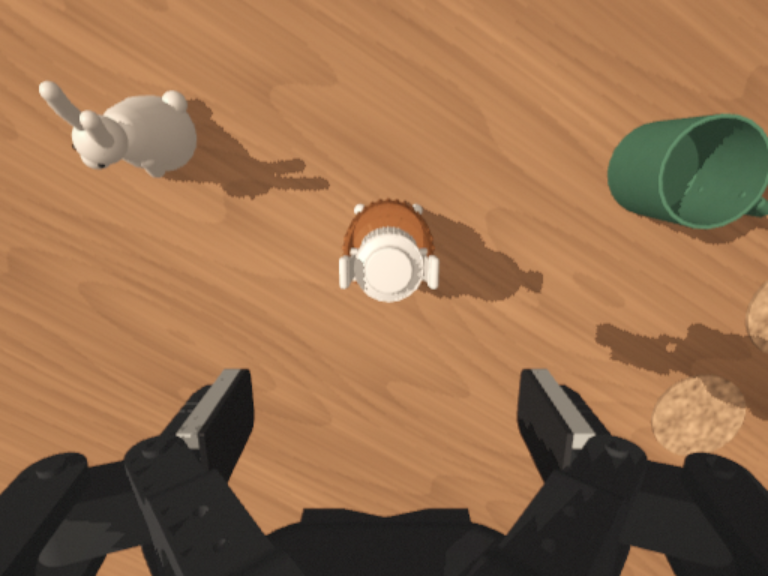

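Picture 5: the cap is at (388,270)/1.5. Its tabs, at (346,272) and (433,271), are nearly parallel to the jaws. Next I'll measure the centre and the yaw precisely.

Run:
```python
from h import *
m,im=grab('wrist');
x0,y0=215,150
c=im[y0:y0+65,x0:x0+90]
cv2.imwrite('pics/w3.png',cv2.resize(c[:,:,::-1],None,fx=8,fy=8,interpolation=cv2.INTER_CUBIC))
for n in('cap_grip','cap_foot','jar_rim'):
    for d in viewer.spot_point(n,'wrist')[:1]: print(n,d,atz(m,d['xy'],{'cap_grip':.128,'cap_foot':.088,'jar_rim':.113}[n]))
for d in viewer.masks_of('cap_grip','wrist')[:1]:
    p=d['pixels'].astype(np.uint8);print(d['p'],cv2.boundingRect(p),cv2.minAreaRect(cv2.findNonZero(p)))
# white mask
hsv=cv2.cvtColor(im,cv2.COLOR_RGB2HSV);w=((hsv[:,:,1]<70)&(hsv[:,:,2]>130)).astype(np.uint8)
w[:150]=0;w[215:]=0;w[:,:215]=0;w[:,305:]=0
n,l,st,ce=cv2.connectedComponentsWithStats(w);print(st[1:],ce[1:].round(2))
K=np.array(m['intrinsics']);print(K)
for X in([.5865,.1749,.128],[.5865,.1749,.132]):print(proj(m,X))
```

```text
cap_grip {'xy': [252.8, 176.5], 'p': 0.78} [0.58793229 0.17100759 0.128     ]
cap_foot {'xy': [252.2, 169.3], 'p': 0.74} [0.58608482 0.1712117  0.088     ]
0.92 (220, 150, 66, 50) ((252.5, 174.5), (49.0, 65.0), 90.0)
[[ 220  150   66   50 2244]] [[252.69 175.06]]
[[303.35383148   0.         256.64619795]
 [  0.         303.35383148 193.02987595]
 [  0.           0.           1.        ]]
[248.72243901 175.71444916]
[248.62401422 176.67241369]
```

View pics/w3.png

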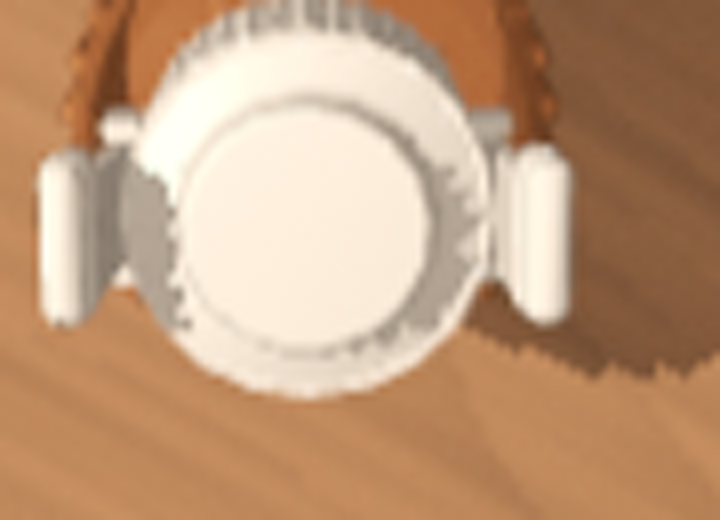

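Run:
```python
from h import *
s=manip.get_state();print(s['time_s'],s['tcp_pos'],s['tcp_rot'].round(4),s['joint_pos'].round(1),s['dq'].round(2))
m=viewer.camera_model('wrist')
f=lambda x,y:((x+.5)/8-.5+215,(y+.5)/8-.5+150)
for z in(.124,.1315):
    L=atz(m,f(65,237),z);R=atz(m,f(540,235),z);print(z,(L+R)/2,np.degrees(np.arctan2(*(R-L)[[1,0]])),np.linalg.norm(atz(m,f(40,237),z)-atz(m,f(570,237),z)))
print('crown',atz(m,f(305,228),.126+.0),np.degrees(np.arctan2(s['tcp_rot'][1,0],s['tcp_rot'][0,0])), proj(m,s['tcp_pos']))
for c in('scene','top'):
    mm,_=grab(c)
    for n,z in(('cap_grip',.128),('jar_rim',.113),('cap_foot',.088)):
        for d in viewer.spot_point(n,c)[:1]: print(c,n,d['p'],atz(mm,d['xy'],z).round(4))
```

```text
4.1 [0.58762319 0.17024308 0.30342394] [[ 5.228e-01  3.000e-04  8.524e-01]
 [-8.524e-01 -2.000e-04  5.228e-01]
 [ 3.000e-04 -1.000e+00  1.000e-04]] [ 10.   20.6 -39.9  79.7  13.2  84.3 -87.9] [-0.17  0.17 -0.18 -0.1   0.03 -0.02  0.07]
0.124 [0.58424112 0.17079723 0.124     ] -58.235722146339846 0.06727541037986916
0.1315 [0.5859216  0.17170189 0.1315    ] -58.235722146339775 0.06558702345983213
crown [0.58574293 0.17130673 0.126     ] -58.47829800234828 [252.03407173 272.39509898]
scene cap_grip 0.65 [0.5851 0.1728 0.128 ]
scene jar_rim 0.78 [0.594  0.1743 0.113 ]
scene cap_foot 0.67 [0.5937 0.1615 0.088 ]
top jar_rim 0.43 [0.585  0.1701 0.113 ]
```

Request:
{"api": "step_arm", "payload": {"series": [{"claw": 85, "x": -1, "y": 0.5, "z": -45, "ax": 0, "ay": 0, "az": 0}, {"claw": 85, "x": -1, "y": 0.5, "z": -90, "ax": 0, "ay": 0, "az": 0}, {"claw": 85, "x": -1, "y": 0.5, "z": -120, "ax": 0, "ay": 0, "az": 0}, {"claw": 85, "x": -1, "y": 0.5, "z": -128, "ax": 0, "ay": 0, "az": 0}, {"claw": 85, "x": -1, "y": 0.5, "z": -128, "ax": 0, "ay": 0, "az": 0}, {"claw": 85, "x": -1, "y": 0.5, "z": -128, "ax": 0, "ay": 0, "az": 0}, {"claw": 85, "x": -1, "y": 0.5, "z": -128, "ax": 0, "ay": 0, "az": 0}, {"claw": 85, "x": -1, "y": 0.5, "z": -128, "ax": 0, "ay": 0, "az": 0}], "squeeze": 20}}

```text
time_s: 5.3
tcp_pos: [0.5872, 0.1715, 0.1768]
tcp_rot: [[0.523, 0.002, 0.852], [-0.852, 0.0, 0.523], [0.001, -1.0, 0.002]]
contact_force: [-0.7, 0.3, -0.2]
opening: 0.0851
```

Run:
```python
from h import *
m,im=grab('wrist')
s=manip.get_state();print(s['time_s'],s['tcp_pos'],s['tcp_rot'].round(4),s['dq'].round(2),s['contact_force'],s['moment'])
c=im[150:350,110:400]
cv2.imwrite('pics/w4.png',cv2.resize(c[:,:,::-1],None,fx=2.75,fy=2.75,interpolation=cv2.INTER_CUBIC))
print(proj(m,s['tcp_pos']))
```

```text
5.35 [0.58705274 0.1714306  0.17651054] [[ 5.233e-01  1.800e-03  8.521e-01]
 [-8.521e-01  3.000e-04  5.233e-01]
 [ 7.000e-04 -1.000e+00  1.700e-03]] [-0.07  0.39  0.18  0.37  0.03 -0.11 -0.12] [0.63136663 0.15291007 0.37242611] [0.06237159 0.02099274 0.00722502]
[252.00258961 272.29384397]
```

View pics/w4.png

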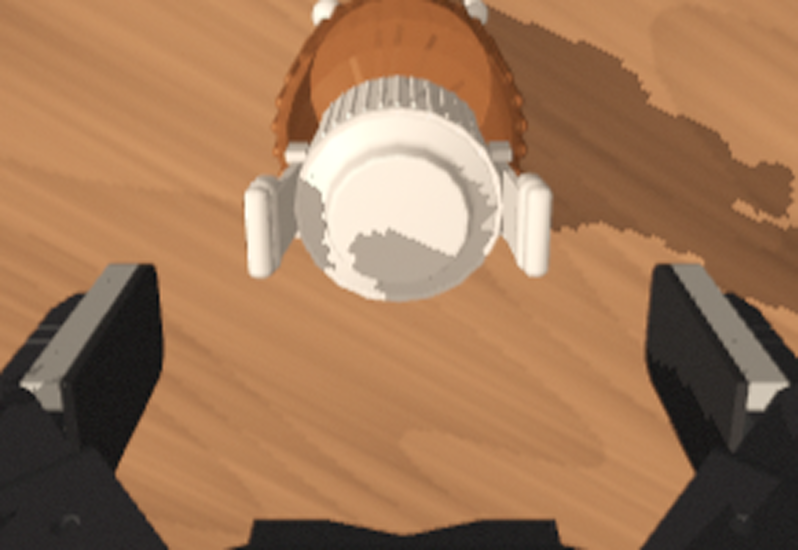

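Run:
```python
from h import *
m,im=grab('wrist')
s=manip.get_state();T=s['tcp_pos'];R=s['tcp_rot']
print(T,s['dq'].round(2),s['contact_force'],s['moment'])
hsv=cv2.cvtColor(im,cv2.COLOR_RGB2HSV);w=((hsv[:,:,1]<70)&(hsv[:,:,2]>120)).astype(np.uint8)
w[:,:190]=0;w[:,320:]=0;w[270:]=0;w[:170]=0
n,l,st,ce=cv2.connectedComponentsWithStats(w);i=1+st[1:,4].argmax();print(st[i])
x,y,W,H,_=st[i]
for a,b in((x,x+7),(x+W-7,x+W)):
    r=np.where(l[:,a+1:b-1].max(1)==i)[0] if 0 else np.where((l[:,a+2:b-3]==i).all(1))[0];print(a,b,r.min(),r.max())
    c=atz(m,((a+b)/2,(r.min()+r.max())/2),.1305);print(c,'tool frame mm',(R.T@(c-T)*1000).round(2))
for n,z in(('cap_grip',.128),('jar_rim',.113),('cap_foot',.088)):
    for d in viewer.spot_point(n,'wrist')[:1]:
        c=atz(m,d['xy'],z);print(n,d,c,'tool',(R.T@(c-T)*1000).round(2))
```

```text
[0.58690946 0.17131809 0.17621924] [0.06 0.31 0.03 0.32 0.06 0.02 0.01] [ 0.25660328 -0.44101049 -0.14276133] [-0.01467989  0.02410089 -0.05475693]
[ 199  178  112   81 6103]
199 206 216 249
[0.57021085 0.19631624 0.1305    ] tool frame mm [-30.07  45.7   -1.21]
304 311 216 249
[0.60279963 0.14321239 0.1305    ] tool frame mm [32.24 45.74 -1.23]
cap_grip {'xy': [252.8, 229.4], 'p': 0.89} [0.58657365 0.1713726  0.128     ] tool [-0.25 48.22 -0.32]
```

Request:
{"api": "step_arm", "payload": {"series": [{"claw": 85, "x": -0.6, "y": 1.0, "z": -20, "ax": 0, "ay": 0, "az": 0.007}, {"claw": 82, "x": -0.6, "y": 1.0, "z": -38, "ax": 0, "ay": 0, "az": 0.007}, {"claw": 78, "x": -0.6, "y": 1.0, "z": -46, "ax": 0, "ay": 0, "az": 0.007}, {"claw": 74, "x": -0.6, "y": 1.0, "z": -47, "ax": 0, "ay": 0, "az": 0.007}, {"claw": 72, "x": -0.6, "y": 1.0, "z": -47, "ax": 0, "ay": 0, "az": 0.007}, {"claw": 71, "x": -0.6, "y": 1.0, "z": -47, "ax": 0, "ay": 0, "az": 0.007}, {"claw": 71, "x": -0.6, "y": 1.0, "z": -47, "ax": 0, "ay": 0, "az": 0.007}, {"claw": 71, "x": -0.6, "y": 1.0, "z": -47, "ax": 0, "ay": 0, "az": 0.007}, {"claw": 71, "x": -0.6, "y": 1.0, "z": -47, "ax": 0, "ay": 0, "az": 0.007}], "squeeze": 20}}

```text
time_s: 6.45
tcp_pos: [0.5861, 0.1722, 0.1287]
tcp_rot: [[0.529, 0.001, 0.848], [-0.848, -0.0, 0.529], [0.0, -1.0, 0.0]]
contact_force: [-0.2, -0.7, 0.2]
opening: 0.0712
```

Run:
```python
from h import *
m,im=grab('wrist')
s=manip.get_state();print(s['time_s'],s['tcp_pos'],s['tcp_rot'].round(4),s['dq'].round(2),s['contact_force'],s['moment'],s['opening'])
c=im[160:360,110:400]
cv2.imwrite('pics/w5.png',cv2.resize(c[:,:,::-1],None,fx=2.75,fy=2.75,interpolation=cv2.INTER_CUBIC))
```

```text
6.5 [0.58602856 0.17222835 0.12855538] [[ 5.293e-01  4.000e-04  8.484e-01]
 [-8.484e-01 -0.000e+00  5.293e-01]
 [ 2.000e-04 -1.000e+00  3.000e-04]] [ 0.    0.13  0.05  0.12 -0.03 -0.04 -0.06] [-0.36917254 -0.1183761  -0.71138032] [0.00742677 0.0085095  0.02162073] 0.07106648178044853
```

View pics/w5.png

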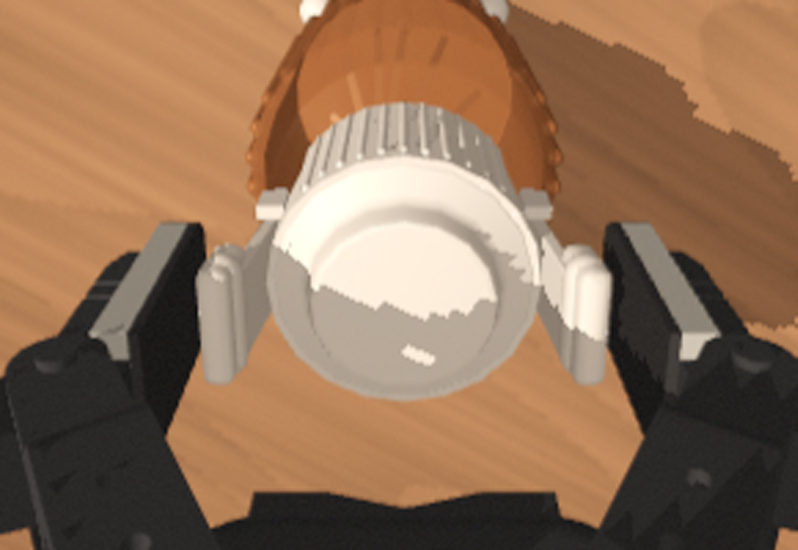

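Picture 8: the tabs' outer edges at 197 and 611 sit midway between the pads at 205 and 606, so the grasp is centred to about 0.3 mm. I'll close slowly and rise as the pads swing forward.

Request:
{"api": "step_arm", "payload": {"series": [{"claw": 69, "x": 0, "y": 0, "z": 0, "ax": 0, "ay": 0, "az": 0}, {"claw": 67, "x": 0, "y": 0, "z": 0, "ax": 0, "ay": 0, "az": 0}, {"claw": 66, "x": 0, "y": 0, "z": 0.2, "ax": 0, "ay": 0, "az": 0}, {"claw": 65, "x": 0, "y": 0, "z": 0.4, "ax": 0, "ay": 0, "az": 0}, {"claw": 64, "x": 0, "y": 0, "z": 0.6, "ax": 0, "ay": 0, "az": 0}, {"claw": 63, "x": 0, "y": 0, "z": 0.8, "ax": 0, "ay": 0, "az": 0}, {"claw": 63, "x": 0, "y": 0, "z": 0.8, "ax": 0, "ay": 0, "az": 0}, {"claw": 63, "x": 0, "y": 0, "z": 0.8, "ax": 0, "ay": 0, "az": 0}], "squeeze": 20}}

```text
time_s: 7.3
tcp_pos: [0.5859, 0.1722, 0.1292]
tcp_rot: [[0.529, 0.0, 0.848], [-0.848, -0.0, 0.529], [0.0, -1.0, 0.0]]
contact_force: [-1.3, 0.0, 2.0]
opening: 0.0631
```

```bash
cat > st.py <<'E'
from h import *
import sys,time
F=[];M=[]
for i in range(3):
    s=manip.get_state();F.append(s['contact_force']);M.append(s['moment'])
    if i<2: viewer.grab_frame('wrist')
R=s['tcp_rot'];F=np.mean(F,0);M=np.mean(M,0)
print('t',round(s['time_s'],2),'tcp',s['tcp_pos'].round(4),'yaw',np.degrees(np.arctan2(R[1,0],R[0,0])).round(2),'tiltY',R[:,1].round(3),'F',F.round(2),'Ftool(jaw,fwd,side)',(R.T@F).round(2),'M',M.round(3),'open',round(s['opening']*1000,2))
E
python3 st.py
```

```text
t 7.4 tcp [0.586  0.1722 0.1292] yaw -58.04 tiltY [ 0. -0. -1.] F [-0.91 -0.57  2.  ] Ftool(jaw,fwd,side) [ 0.   -2.   -1.07] M [-0.036  0.16  -0.038] open 63.32
```

Request:
{"api": "step_arm", "payload": {"series": [{"claw": 62, "x": 0, "y": 0, "z": 0.5, "ax": 0, "ay": 0, "az": 0}, {"claw": 61, "x": 0, "y": 0, "z": 0.8, "ax": 0, "ay": 0, "az": 0}, {"claw": 60, "x": 0, "y": 0, "z": 1.0, "ax": 0, "ay": 0, "az": 0}, {"claw": 59, "x": 0, "y": 0, "z": 1.2, "ax": 0, "ay": 0, "az": 0}, {"claw": 58, "x": 0, "y": 0, "z": 1.4, "ax": 0, "ay": 0, "az": 0}, {"claw": 58, "x": 0, "y": 0, "z": 1.4, "ax": 0, "ay": 0, "az": 0}, {"claw": 58, "x": 0, "y": 0, "z": 1.4, "ax": 0, "ay": 0, "az": 0}], "squeeze": 20}}

```text
time_s: 8.1
tcp_pos: [0.586, 0.1722, 0.1306]
tcp_rot: [[0.529, 0.0, 0.848], [-0.848, -0.0, 0.529], [0.0, -1.0, 0.0]]
contact_force: [-1.3, 0.1, 1.7]
opening: 0.0583
```

```bash
python3 st.py
```

```text
t 8.2 tcp [0.586  0.1722 0.1305] yaw -58.04 tiltY [ 0. -0. -1.] F [-0.48 -0.03  2.02] Ftool(jaw,fwd,side) [-0.23 -2.02 -0.43] M [-0.059  0.128  0.006] open 58.37
```

Request:
{"api": "step_arm", "payload": {"series": [{"claw": 57, "x": 0, "y": 0, "z": 0.3, "ax": 0, "ay": 0, "az": 0}, {"claw": 56, "x": 0, "y": 0, "z": 0.6, "ax": 0, "ay": 0, "az": 0}, {"claw": 55, "x": 0, "y": 0, "z": 0.8, "ax": 0, "ay": 0, "az": 0}, {"claw": 54, "x": 0, "y": 0, "z": 1.0, "ax": 0, "ay": 0, "az": 0}, {"claw": 53, "x": 0, "y": 0, "z": 1.2, "ax": 0, "ay": 0, "az": 0}, {"claw": 50, "x": 0, "y": 0, "z": 1.2, "ax": 0, "ay": 0, "az": 0}, {"claw": 48, "x": 0, "y": 0, "z": 1.2, "ax": 0, "ay": 0, "az": 0}, {"claw": 48, "x": 0, "y": 0, "z": 1.2, "ax": 0, "ay": 0, "az": 0}], "squeeze": 20}}

```text
time_s: 9.0
tcp_pos: [0.5859, 0.1722, 0.1318]
tcp_rot: [[0.529, 0.0, 0.848], [-0.848, -0.0, 0.529], [0.0, -1.0, 0.0]]
contact_force: [-0.3, -0.3, 2.8]
opening: 0.0524
```

```bash
python3 st.py
```

```text
t 9.1 tcp [0.586  0.1722 0.1318] yaw -58.04 tiltY [ 0. -0. -1.] F [-0.56 -0.17  2.34] Ftool(jaw,fwd,side) [-0.15 -2.34 -0.57] M [-0.016  0.148  0.022] open 52.22
```

Request:
{"api": "step_arm", "payload": {"series": [{"claw": 48, "x": 0, "y": 0, "z": 0, "ax": 0, "ay": 0, "az": 0.02}, {"claw": 48, "x": 0, "y": 0, "z": 0, "ax": 0, "ay": 0, "az": 0.04}, {"claw": 48, "x": 0, "y": 0, "z": 0, "ax": 0, "ay": 0, "az": 0.06}, {"claw": 48, "x": 0, "y": 0, "z": 0, "ax": 0, "ay": 0, "az": 0.06}], "squeeze": 20}}

```text
time_s: 9.5
tcp_pos: [0.586, 0.1722, 0.1318]
tcp_rot: [[0.58, 0.0, 0.814], [-0.814, 0.0, 0.58], [0.0, -1.0, 0.0]]
contact_force: [1.0, -0.2, 3.0]
opening: 0.0524
```

```bash
python3 st.py
```

```text
t 9.6 tcp [0.586  0.1722 0.1318] yaw -54.61 tiltY [ 0.  0. -1.] F [0.62 0.01 3.01] Ftool(jaw,fwd,side) [ 0.35 -3.01  0.51] M [0.067 0.041 0.017] open 52.67
```

Request:
{"api": "step_arm", "payload": {"series": [{"claw": 48, "x": 0, "y": 0, "z": 0, "ax": 0, "ay": 0, "az": 0.03}, {"claw": 48, "x": 0, "y": 0, "z": 0, "ax": 0, "ay": 0, "az": 0.06}, {"claw": 48, "x": 0, "y": 0, "z": 0, "ax": 0, "ay": 0, "az": 0.09}, {"claw": 48, "x": 0, "y": 0, "z": 0, "ax": 0, "ay": 0, "az": 0.12}, {"claw": 48, "x": 0, "y": 0, "z": 0, "ax": 0, "ay": 0, "az": 0.15}, {"claw": 48, "x": 0, "y": 0, "z": 0, "ax": 0, "ay": 0, "az": 0.15}], "squeeze": 20}}

```text
time_s: 10.2
tcp_pos: [0.586, 0.1722, 0.1317]
tcp_rot: [[0.696, 0.0, 0.718], [-0.718, -0.0, 0.696], [0.0, -1.0, 0.0]]
contact_force: [-0.0, -0.9, 2.7]
opening: 0.0522
```

```bash
python3 st.py
```

```text
t 10.3 tcp [0.5859 0.1722 0.1317] yaw -46.02 tiltY [ 0. -0. -1.] F [ 0.27 -0.49  2.83] Ftool(jaw,fwd,side) [ 0.54 -2.83 -0.14] M [0.027 0.014 0.021] open 52.38
```

Request:
{"api": "step_arm", "payload": {"series": [{"claw": 48, "x": 0, "y": 0, "z": 0, "ax": 0, "ay": 0, "az": 0.03}, {"claw": 48, "x": 0, "y": 0, "z": 0, "ax": 0, "ay": 0, "az": 0.06}, {"claw": 48, "x": 0, "y": 0, "z": 0, "ax": 0, "ay": 0, "az": 0.09}, {"claw": 48, "x": 0, "y": 0, "z": 0, "ax": 0, "ay": 0, "az": 0.12}, {"claw": 48, "x": 0, "y": 0, "z": 0, "ax": 0, "ay": 0, "az": 0.15}, {"claw": 48, "x": 0, "y": 0, "z": 0, "ax": 0, "ay": 0, "az": 0.18}, {"claw": 48, "x": 0, "y": 0, "z": 0, "ax": 0, "ay": 0, "az": 0.21}, {"claw": 48, "x": 0, "y": 0, "z": 0, "ax": 0, "ay": 0, "az": 0.24}, {"claw": 48, "x": 0, "y": 0, "z": 0, "ax": 0, "ay": 0, "az": 0.26}, {"claw": 48, "x": 0, "y": 0, "z": 0, "ax": 0, "ay": 0, "az": 0.26}], "squeeze": 20}}

```text
time_s: 11.3
tcp_pos: [0.5859, 0.1722, 0.1317]
tcp_rot: [[0.857, 0.0, 0.516], [-0.516, 0.0, 0.857], [0.0, -1.0, 0.0]]
contact_force: [-1.3, -0.5, 2.7]
opening: 0.0524
```

```bash
python3 st.py; python3 -c "
from h import *
m,im=grab('wrist')
cv2.imwrite('pics/w6.png',cv2.resize(im[160:360,110:400,::-1],None,fx=2.75,fy=2.75,interpolation=cv2.INTER_CUBIC))"
```

```text
t 11.4 tcp [0.5859 0.1722 0.1317] yaw -31.13 tiltY [ 0. -0. -1.] F [-0.3  -0.26  2.62] Ftool(jaw,fwd,side) [-0.12 -2.62 -0.38] M [ 0.003  0.028 -0.031] open 52.3
```

View pics/w6.png

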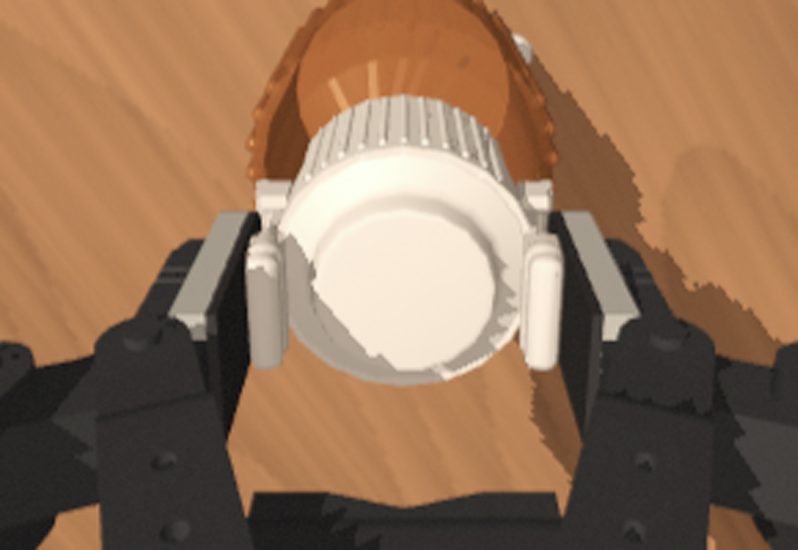

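Request:
{"api": "step_arm", "payload": {"series": [{"claw": 48, "x": 0, "y": 0, "z": 0, "ax": 0, "ay": 0, "az": 0.015}, {"claw": 48, "x": 0, "y": 0, "z": 0, "ax": 0, "ay": 0, "az": 0.03}, {"claw": 48, "x": 0, "y": 0, "z": 0, "ax": 0, "ay": 0, "az": 0.03}]}}

```text
time_s: 11.75
tcp_pos: [0.5859, 0.1722, 0.1317]
tcp_rot: [[0.872, 0.0, 0.49], [-0.49, -0.0, 0.872], [0.0, -1.0, 0.0]]
contact_force: [-0.8, 0.3, 2.2]
opening: 0.0523
```

```bash
python3 st.py
```

```text
t 11.85 tcp [0.5859 0.1722 0.1317] yaw -29.39 tiltY [ 0.  0. -1.] F [-0.39 -0.46  2.29] Ftool(jaw,fwd,side) [-0.11 -2.29 -0.59] M [0.019 0.014 0.025] open 52.08
```

Request:
{"api": "step_arm", "payload": {"series": [{"claw": 48, "x": 0, "y": 0, "z": 0, "ax": 0, "ay": 0, "az": 0.018}, {"claw": 48, "x": 0, "y": 0, "z": 0, "ax": 0, "ay": 0, "az": 0.035}, {"claw": 48, "x": 0, "y": 0, "z": 0, "ax": 0, "ay": 0, "az": 0.035}]}}

```text
time_s: 12.15
tcp_pos: [0.5859, 0.1722, 0.1317]
tcp_rot: [[0.888, -0.0, 0.459], [-0.459, 0.0, 0.888], [-0.0, -1.0, 0.0]]
contact_force: [0.2, -0.4, 2.5]
opening: 0.0523
```

```bash
python3 st.py
```

```text
t 12.25 tcp [0.5859 0.1722 0.1317] yaw -27.39 tiltY [ 0.  0. -1.] F [-0.17 -0.05  2.5 ] Ftool(jaw,fwd,side) [-0.13 -2.5  -0.12] M [0.02  0.056 0.041] open 52.25
```

Request:
{"api": "step_arm", "payload": {"series": [{"claw": 48, "x": 0, "y": 0, "z": 0, "ax": 0, "ay": 0, "az": 0.018}, {"claw": 48, "x": 0, "y": 0, "z": 0, "ax": 0, "ay": 0, "az": 0.035}, {"claw": 48, "x": 0, "y": 0, "z": 0, "ax": 0, "ay": 0, "az": 0.035}]}}

```text
time_s: 12.55
tcp_pos: [0.5859, 0.1722, 0.1317]
tcp_rot: [[0.904, 0.0, 0.428], [-0.428, 0.0, 0.904], [0.0, -1.0, 0.0]]
contact_force: [-0.4, 0.6, 2.5]
opening: 0.052
```

```bash
python3 st.py
```

```text
t 12.65 tcp [0.586  0.1722 0.1317] yaw -25.38 tiltY [ 0.  0. -1.] F [-0.15  0.35  2.71] Ftool(jaw,fwd,side) [-0.28 -2.71  0.25] M [0.036 0.005 0.026] open 52.61
```

Request:
{"api": "step_arm", "payload": {"series": [{"claw": 48, "x": 0, "y": 0, "z": 0, "ax": 0, "ay": 0, "az": 0.018}, {"claw": 48, "x": 0, "y": 0, "z": 0, "ax": 0, "ay": 0, "az": 0.035}, {"claw": 48, "x": 0, "y": 0, "z": 0, "ax": 0, "ay": 0, "az": 0.035}]}}

```text
time_s: 12.95
tcp_pos: [0.5857, 0.1723, 0.1317]
tcp_rot: [[0.918, -0.0, 0.396], [-0.396, -0.0, 0.918], [-0.0, -1.0, -0.0]]
contact_force: [-1.1, 1.5, 3.6]
opening: 0.0519
```

```bash
python3 st.py
```

```text
t 13.05 tcp [0.5857 0.1723 0.1317] yaw -23.37 tiltY [-0.  0. -1.] F [-1.9   0.45  3.38] Ftool(jaw,fwd,side) [-1.92 -3.38 -0.34] M [ 0.056  0.505 -0.043] open 52.28
```

Request:
{"api": "step_arm", "payload": {"series": [{"claw": 48, "x": -0.3, "y": 0, "z": 0, "ax": 0, "ay": 0, "az": 0}, {"claw": 48, "x": -0.3, "y": 0, "z": 0, "ax": 0, "ay": 0, "az": 0}]}}

```text
time_s: 13.25
tcp_pos: [0.5856, 0.1723, 0.1317]
tcp_rot: [[0.918, 0.0, 0.397], [-0.397, 0.0, 0.918], [0.0, -1.0, 0.0]]
contact_force: [-2.0, 1.4, 2.7]
opening: 0.0523
```

```bash
python3 st.py
```

```text
t 13.35 tcp [0.5856 0.1723 0.1317] yaw -23.38 tiltY [ 0.  0. -1.] F [-1.62  0.85  2.92] Ftool(jaw,fwd,side) [-1.82 -2.92  0.14] M [ 0.149  0.315 -0.035] open 52.36
```

Request:
{"api": "step_arm", "payload": {"series": [{"claw": 48, "x": -0.3, "y": 0.1, "z": 0, "ax": 0, "ay": 0, "az": 0.008}, {"claw": 48, "x": -0.4, "y": 0.2, "z": 0, "ax": 0, "ay": 0, "az": 0.015}, {"claw": 48, "x": -0.4, "y": 0.2, "z": 0, "ax": 0, "ay": 0, "az": 0.015}]}}

```text
time_s: 13.65
tcp_pos: [0.5854, 0.1723, 0.1317]
tcp_rot: [[0.924, 0.0, 0.383], [-0.383, 0.0, 0.924], [0.0, -1.0, 0.0]]
contact_force: [-0.3, -0.2, 2.6]
opening: 0.0525
```

```bash
python3 st.py
```

```text
t 13.75 tcp [0.5854 0.1723 0.1318] yaw -22.53 tiltY [ 0. -0. -1.] F [ 0.46 -0.14  2.36] Ftool(jaw,fwd,side) [ 0.48 -2.36  0.05] M [ 0.068  0.021 -0.154] open 52.62
```

Request:
{"api": "step_arm", "payload": {"series": [{"claw": 48, "x": 0, "y": 0, "z": 0, "ax": 0, "ay": 0, "az": 0.006}, {"claw": 48, "x": 0, "y": 0, "z": 0, "ax": 0, "ay": 0, "az": 0.012}, {"claw": 48, "x": 0, "y": 0, "z": 0, "ax": 0, "ay": 0, "az": 0.012}]}}

```text
time_s: 14.05
tcp_pos: [0.5854, 0.1723, 0.1318]
tcp_rot: [[0.928, 0.0, 0.372], [-0.372, -0.0, 0.928], [0.0, -1.0, 0.0]]
contact_force: [1.1, 0.3, 2.6]
opening: 0.0522
```

```bash
python3 st.py
```

```text
t 14.15 tcp [0.5853 0.1723 0.1317] yaw -21.84 tiltY [ 0. -0. -1.] F [0.71 0.35 2.49] Ftool(jaw,fwd,side) [ 0.53 -2.49  0.59] M [-0.012 -0.144 -0.267] open 52.02
```

The moment builds at about 36° of turn, to −0.27 N m, which is the stop. I'll back off about 1.5° and then lift gently.

Request:
{"api": "step_arm", "payload": {"series": [{"claw": 48, "x": 0, "y": 0, "z": 0, "ax": 0, "ay": 0, "az": -0.013}, {"claw": 48, "x": 0, "y": 0, "z": 0, "ax": 0, "ay": 0, "az": -0.025}, {"claw": 48, "x": 0, "y": 0, "z": 0.3, "ax": 0, "ay": 0, "az": -0.025}, {"claw": 48, "x": 0, "y": 0, "z": 0.6, "ax": 0, "ay": 0, "az": -0.025}, {"claw": 48, "x": 0, "y": 0, "z": 1, "ax": 0, "ay": 0, "az": -0.025}, {"claw": 48, "x": 0, "y": 0, "z": 1, "ax": 0, "ay": 0, "az": -0.025}]}}

```text
time_s: 14.75
tcp_pos: [0.5853, 0.1723, 0.1328]
tcp_rot: [[0.919, 0.0, 0.395], [-0.395, -0.0, 0.919], [0.0, -1.0, -0.0]]
contact_force: [0.9, -0.8, 2.0]
opening: 0.0524
```

```bash
python3 st.py
```

```text
t 14.85 tcp [0.5853 0.1723 0.1328] yaw -23.26 tiltY [ 0. -0. -1.] F [ 1.54 -0.66  2.  ] Ftool(jaw,fwd,side) [ 1.67 -2.    0.  ] M [-0.144 -0.322 -0.001] open 52.29
```

Request:
{"api": "step_arm", "payload": {"series": [{"claw": 48, "x": 0.1, "y": 0, "z": 0.5, "ax": 0, "ay": 0, "az": 0}, {"claw": 48, "x": 0.2, "y": 0, "z": 1, "ax": 0, "ay": 0, "az": 0}, {"claw": 48, "x": 0.2, "y": 0, "z": 1.5, "ax": 0, "ay": 0, "az": 0}, {"claw": 48, "x": 0.2, "y": 0, "z": 2, "ax": 0, "ay": 0, "az": 0}, {"claw": 48, "x": 0.2, "y": 0, "z": 2, "ax": 0, "ay": 0, "az": 0}]}}

```text
time_s: 15.35
tcp_pos: [0.5854, 0.1723, 0.1347]
tcp_rot: [[0.919, -0.0, 0.395], [-0.395, -0.0, 0.919], [-0.0, -1.0, -0.0]]
contact_force: [0.0, -1.0, 1.3]
opening: 0.0522
```

```bash
python3 st.py
```

```text
t 15.45 tcp [0.5854 0.1724 0.1347] yaw -23.26 tiltY [-0. -0. -1.] F [ 0.44 -0.74  1.27] Ftool(jaw,fwd,side) [ 0.69 -1.27 -0.5 ] M [-0.164 -0.17  -0.027] open 52.67
```

Rising freely on the liner. Continuing.

Request:
{"api": "step_arm", "payload": {"series": [{"claw": 48, "x": 0.1, "y": -0.1, "z": 1, "ax": 0, "ay": 0, "az": 0}, {"claw": 48, "x": 0.1, "y": -0.1, "z": 2, "ax": 0, "ay": 0, "az": 0}, {"claw": 48, "x": 0.1, "y": -0.1, "z": 3, "ax": 0, "ay": 0, "az": 0}, {"claw": 48, "x": 0.1, "y": -0.1, "z": 4, "ax": 0, "ay": 0, "az": 0}, {"claw": 48, "x": 0.1, "y": -0.1, "z": 4, "ax": 0, "ay": 0, "az": 0}]}}

```text
time_s: 15.95
tcp_pos: [0.5854, 0.1724, 0.1388]
tcp_rot: [[0.919, -0.0, 0.395], [-0.395, 0.0, 0.919], [-0.0, -1.0, -0.0]]
contact_force: [-0.0, -0.2, -1.4]
opening: 0.0523
```

```bash
python3 st.py
```

```text
t 16.05 tcp [0.5854 0.1724 0.1387] yaw -23.25 tiltY [-0.  0. -1.] F [ 0.18 -0.   -1.34] Ftool(jaw,fwd,side) [0.17 1.34 0.07] M [-0.011 -0.017 -0.008] open 52.53
```

Request:
{"api": "step_arm", "payload": {"series": [{"claw": 48, "x": 0, "y": 0, "z": 2, "ax": 0, "ay": 0, "az": 0}, {"claw": 48, "x": 0, "y": 0, "z": 4, "ax": 0, "ay": 0, "az": 0}, {"claw": 48, "x": 0, "y": 0, "z": 7, "ax": 0, "ay": 0, "az": 0}, {"claw": 48, "x": 0, "y": 0, "z": 10, "ax": 0, "ay": 0, "az": 0}, {"claw": 48, "x": 0, "y": 0, "z": 14, "ax": 0, "ay": 0, "az": 0}, {"claw": 48, "x": 0, "y": 0, "z": 18, "ax": 0, "ay": 0, "az": 0}, {"claw": 48, "x": 0, "y": 0, "z": 22, "ax": 0, "ay": 0, "az": 0}, {"claw": 48, "x": 0, "y": 0, "z": 27, "ax": 0, "ay": 0, "az": 0}, {"claw": 48, "x": 0, "y": 0, "z": 32, "ax": 0, "ay": 0, "az": 0}, {"claw": 48, "x": 0, "y": 0, "z": 40, "ax": 0, "ay": 0, "az": 0}, {"claw": 48, "x": 0, "y": 0, "z": 50, "ax": 0, "ay": 0, "az": 0}, {"claw": 48, "x": 0, "y": 0, "z": 65, "ax": 0, "ay": 0, "az": 0}, {"claw": 48, "x": 0, "y": 0, "z": 80, "ax": 0, "ay": 0, "az": 0}, {"claw": 48, "x": 0, "y": 0, "z": 90, "ax": 0, "ay": 0, "az": 0}, {"claw": 48, "x": 0, "y": 0, "z": 90, "ax": 0, "ay": 0, "az": 0}]}}

```text
time_s: 17.55
tcp_pos: [0.5862, 0.1727, 0.2309]
tcp_rot: [[0.919, 0.003, 0.395], [-0.395, 0.001, 0.919], [0.002, -1.0, 0.002]]
contact_force: [0.2, 0.7, -0.8]
opening: 0.052
```

```bash
python3 st.py
```

```text
t 17.65 tcp [0.5855 0.1722 0.2287] yaw -23.27 tiltY [ 0. -0. -1.] F [ 0.33  0.07 -1.47] Ftool(jaw,fwd,side) [0.28 1.47 0.19] M [-0.014  0.005  0.004] open 52.17
```

Request:
{"api": "step_arm", "payload": {"series": [{"claw": 48, "x": 0, "y": -8, "z": 0, "ax": 0, "ay": 0, "az": 0}, {"claw": 48, "x": 1, "y": -22, "z": 0, "ax": 0, "ay": 0, "az": 0}, {"claw": 48, "x": 2, "y": -45, "z": 0, "ax": 0, "ay": 0, "az": 0}, {"claw": 48, "x": 3, "y": -72, "z": 0, "ax": 0, "ay": 0, "az": 0}, {"claw": 48, "x": 4, "y": -100, "z": 0, "ax": 0, "ay": 0, "az": 0}, {"claw": 48, "x": 5, "y": -128, "z": 0, "ax": 0, "ay": 0, "az": 0}, {"claw": 48, "x": 6, "y": -156, "z": 0, "ax": 0, "ay": 0, "az": 0}, {"claw": 48, "x": 7, "y": -184, "z": 0, "ax": 0, "ay": 0, "az": 0}, {"claw": 48, "x": 8, "y": -212, "z": 0, "ax": 0, "ay": 0, "az": 0}, {"claw": 48, "x": 9, "y": -240, "z": 0, "ax": 0, "ay": 0, "az": 0}, {"claw": 48, "x": 10, "y": -268, "z": 0, "ax": 0, "ay": 0, "az": 0}, {"claw": 48, "x": 11, "y": -296, "z": 0, "ax": 0, "ay": 0, "az": 0}, {"claw": 48, "x": 12, "y": -322, "z": 0, "ax": 0, "ay": 0, "az": 0}, {"claw": 48, "x": 12.5, "y": -345, "z": 0, "ax": 0, "ay": 0, "az": 0}, {"claw": 48, "x": 12.5, "y": -363, "z": 0, "ax": 0, "ay": 0, "az": 0}, {"claw": 48, "x": 12.5, "y": -373, "z": 0, "ax": 0, "ay": 0, "az": 0}, {"claw": 48, "x": 12.5, "y": -378, "z": 0, "ax": 0, "ay": 0, "az": 0}, {"claw": 48, "x": 12.5, "y": -378, "z": 0, "ax": 0, "ay": 0, "az": 0}, {"claw": 48, "x": 12.5, "y": -378, "z": 0, "ax": 0, "ay": 0, "az": 0}, {"claw": 48, "x": 12.5, "y": -378, "z": 0, "ax": 0, "ay": 0, "az": 0}]}}

```text
time_s: 19.65
tcp_pos: [0.5982, -0.2044, 0.2289]
tcp_rot: [[0.919, 0.0, 0.393], [-0.393, 0.0, 0.919], [0.0, -1.0, 0.0]]
contact_force: [0.4, 0.2, -1.5]
opening: 0.0526
```

Request:
{"api": "step_arm", "payload": {"series": [{"claw": 48, "x": 0, "y": 0, "z": -15, "ax": 0, "ay": 0, "az": 0}, {"claw": 48, "x": 0, "y": 0, "z": -40, "ax": 0, "ay": 0, "az": 0}, {"claw": 48, "x": 0, "y": 0, "z": -70, "ax": 0, "ay": 0, "az": 0}, {"claw": 48, "x": 0, "y": 0, "z": -100, "ax": 0, "ay": 0, "az": 0}, {"claw": 48, "x": 0, "y": 0, "z": -125, "ax": 0, "ay": 0, "az": 0}, {"claw": 48, "x": 0, "y": 0, "z": -145, "ax": 0, "ay": 0, "az": 0}, {"claw": 48, "x": 0, "y": 0, "z": -158, "ax": 0, "ay": 0, "az": 0}, {"claw": 48, "x": 0, "y": 0, "z": -164, "ax": 0, "ay": 0, "az": 0}, {"claw": 48, "x": 0, "y": 0, "z": -166, "ax": 0, "ay": 0, "az": 0}, {"claw": 48, "x": 0, "y": 0, "z": -166, "ax": 0, "ay": 0, "az": 0}, {"claw": 48, "x": 0, "y": 0, "z": -166, "ax": 0, "ay": 0, "az": 0}]}}

```text
time_s: 20.75
tcp_pos: [0.5986, -0.2058, 0.0637]
tcp_rot: [[0.919, 0.002, 0.395], [-0.395, -0.001, 0.919], [0.002, -1.0, 0.0]]
contact_force: [0.7, -1.0, -0.5]
opening: 0.052
```

```bash
python3 st.py; python3 -c "
from h import *
m,a=grab('wrist');m,b=grab('scene');m,c=grab('top')
z=lambda i,n:cv2.resize(i[:,:,::-1],n,interpolation=cv2.INTER_CUBIC)
cv2.imwrite('pics/w7.png',np.hstack([z(a,(400,300)),z(b[180:270,180:300],(400,300))]))"
```

```text
t 20.85 tcp [ 0.5985 -0.2059  0.0636] yaw -23.27 tiltY [ 0.001 -0.001 -1.   ] F [-0.03 -0.21 -0.96] Ftool(jaw,fwd,side) [ 0.05  0.96 -0.2 ] M [ 0.008  0.005 -0.006] open 52.01
```

View pics/w7.png

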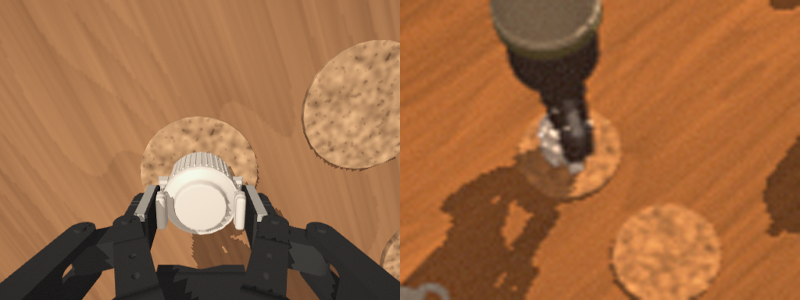

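Picture 10: the cap is held upright over the coaster, with the cap at column 200 and the coaster at 199. Lowering gently to contact.

Request:
{"api": "step_arm", "payload": {"series": [{"claw": 48, "x": 0, "y": 0, "z": -4, "ax": 0, "ay": 0, "az": 0}, {"claw": 48, "x": 0, "y": 0, "z": -8, "ax": 0, "ay": 0, "az": 0}, {"claw": 48, "x": 0, "y": 0, "z": -11, "ax": 0, "ay": 0, "az": 0}, {"claw": 48, "x": 0, "y": 0, "z": -12, "ax": 0, "ay": 0, "az": 0}, {"claw": 48, "x": 0, "y": 0, "z": -12.5, "ax": 0, "ay": 0, "az": 0}, {"claw": 48, "x": 0, "y": 0, "z": -12.5, "ax": 0, "ay": 0, "az": 0}, {"claw": 48, "x": 0, "y": 0, "z": -12.5, "ax": 0, "ay": 0, "az": 0}]}}

```text
time_s: 21.7
tcp_pos: [0.5981, -0.2057, 0.0504]
tcp_rot: [[0.919, 0.0, 0.395], [-0.395, -0.0, 0.919], [0.0, -1.0, 0.0]]
contact_force: [0.8, 0.1, -1.2]
opening: 0.0521
```

```bash
python3 st.py
```

```text
t 21.8 tcp [ 0.5982 -0.2057  0.0504] yaw -23.26 tiltY [ 0. -0. -1.] F [ 0.15 -0.18 -1.22] Ftool(jaw,fwd,side) [ 0.2   1.22 -0.11] M [0.022 0.002 0.012] open 52.39
```

Request:
{"api": "step_arm", "payload": {"series": [{"claw": 48, "x": 0, "y": 0, "z": -0.5, "ax": 0, "ay": 0, "az": 0}, {"claw": 48, "x": 0, "y": 0, "z": -1, "ax": 0, "ay": 0, "az": 0}, {"claw": 48, "x": 0, "y": 0, "z": -1.4, "ax": 0, "ay": 0, "az": 0}, {"claw": 48, "x": 0, "y": 0, "z": -1.4, "ax": 0, "ay": 0, "az": 0}, {"claw": 48, "x": 0, "y": 0, "z": -1.4, "ax": 0, "ay": 0, "az": 0}]}}

```text
time_s: 22.3
tcp_pos: [0.5982, -0.2057, 0.0496]
tcp_rot: [[0.919, 0.0, 0.395], [-0.395, -0.0, 0.919], [0.001, -1.0, -0.0]]
contact_force: [-3.6, -0.4, 7.2]
opening: 0.052
```

```bash
python3 st.py
```

```text
t 22.4 tcp [ 0.5982 -0.2057  0.0496] yaw -23.26 tiltY [ 0. -0. -1.] F [-3.32  0.13  7.24] Ftool(jaw,fwd,side) [-3.1  -7.24 -1.19] M [0.145 0.674 0.014] open 52.67
```

Cap is on the coaster (7 N). I'll ease off and open slowly, following the pads' backward swing.

Request:
{"api": "step_arm", "payload": {"series": [{"claw": 52, "x": 0, "y": 0, "z": 0.4, "ax": 0, "ay": 0, "az": 0}, {"claw": 54, "x": 0, "y": 0, "z": 0.2, "ax": 0, "ay": 0, "az": 0}, {"claw": 56, "x": 0, "y": 0, "z": -0.2, "ax": 0, "ay": 0, "az": 0}, {"claw": 58, "x": 0, "y": 0, "z": -0.6, "ax": 0, "ay": 0, "az": 0}, {"claw": 60, "x": 0, "y": 0, "z": -1.0, "ax": 0, "ay": 0, "az": 0}, {"claw": 62, "x": 0, "y": 0, "z": -1.4, "ax": 0, "ay": 0, "az": 0}, {"claw": 64, "x": 0, "y": 0, "z": -1.8, "ax": 0, "ay": 0, "az": 0}, {"claw": 66, "x": 0, "y": 0, "z": -2.2, "ax": 0, "ay": 0, "az": 0}, {"claw": 69, "x": 0, "y": 0, "z": -2.2, "ax": 0, "ay": 0, "az": 0}, {"claw": 74, "x": 0, "y": 0, "z": -2.2, "ax": 0, "ay": 0, "az": 0}, {"claw": 80, "x": 0, "y": 0, "z": -2.2, "ax": 0, "ay": 0, "az": 0}, {"claw": 85, "x": 0, "y": 0, "z": -2.2, "ax": 0, "ay": 0, "az": 0}, {"claw": 85, "x": 0, "y": 0, "z": -2.2, "ax": 0, "ay": 0, "az": 0}, {"claw": 85, "x": 0, "y": 0, "z": -2.2, "ax": 0, "ay": 0, "az": 0}]}}

```text
time_s: 23.8
tcp_pos: [0.598, -0.2057, 0.0466]
tcp_rot: [[0.919, 0.0, 0.395], [-0.395, -0.0, 0.919], [0.0, -1.0, 0.0]]
contact_force: [-0.4, -1.0, 0.6]
opening: 0.0851
```

```bash
python3 st.py
```

```text
t 23.9 tcp [ 0.598  -0.2057  0.0466] yaw -23.26 tiltY [ 0. -0. -1.] F [-0.21 -0.41  0.09] Ftool(jaw,fwd,side) [-0.03 -0.09 -0.46] M [-0.005 -0.041  0.011] open 85.0
```

Request:
{"api": "step_arm", "payload": {"series": [{"claw": 85, "x": 0, "y": 0, "z": 10, "ax": 0, "ay": 0, "az": 0}, {"claw": 85, "x": 0, "y": 0, "z": 25, "ax": 0, "ay": 0, "az": 0}, {"claw": 85, "x": 0, "y": 0, "z": 50, "ax": 0, "ay": 0, "az": 0}, {"claw": 85, "x": 0, "y": 0, "z": 80, "ax": 0, "ay": 0, "az": 0}, {"claw": 85, "x": 0, "y": 0, "z": 110, "ax": 0, "ay": 0, "az": 0}, {"claw": 85, "x": 0, "y": 0, "z": 130, "ax": 0, "ay": 0, "az": 0}, {"claw": 85, "x": 0, "y": 0, "z": 140, "ax": 0, "ay": 0, "az": 0}, {"claw": 85, "x": 0, "y": 0, "z": 140, "ax": 0, "ay": 0, "az": 0}, {"claw": 85, "x": 0, "y": 0, "z": 140, "ax": 0, "ay": 0, "az": 0}, {"claw": 85, "x": 0, "y": 0, "z": 140, "ax": 0, "ay": 0, "az": 0}]}}

```text
time_s: 24.9
tcp_pos: [0.5974, -0.2056, 0.1853]
tcp_rot: [[0.919, -0.002, 0.395], [-0.395, 0.001, 0.919], [-0.002, -1.0, -0.0]]
contact_force: [-0.7, 0.5, -0.5]
opening: 0.0849
```

```bash
python3 st.py; python3 -c "
from h import *
m,a=grab('wrist')
for n,z in(('cap_grip',.045),('coaster_top',.005)):
  for d in viewer.spot_point(n,'wrist')[:3]: print(n,round(d['p'],2),np.round(d['xy'],1),atz(m,d['xy'],z).round(4))
m2,b=grab('scene')
z=lambda i,n:cv2.resize(i[:,:,::-1],n,interpolation=cv2.INTER_CUBIC)
cv2.imwrite('pics/w8.png',np.hstack([z(a,(400,300)),z(b[110:290,140:380],(400,300))]))"
```

```text
t 25.0 tcp [ 0.5975 -0.2056  0.1855] yaw -23.26 tiltY [-0.002  0.001 -1.   ] F [-0.14 -0.03 -0.08] Ftool(jaw,fwd,side) [-0.11  0.08 -0.08] M [ 0.001 -0.003  0.005] open 85.17
cap_grip 0.65 [254.4 185.8] [ 0.5967 -0.2051  0.045 ]
coaster_top 0.73 [386. 125.] [ 0.7331 -0.2094  0.005 ]
coaster_top 0.65 [451.9 252.8] [ 0.7609 -0.3708  0.005 ]
```

View pics/w8.png

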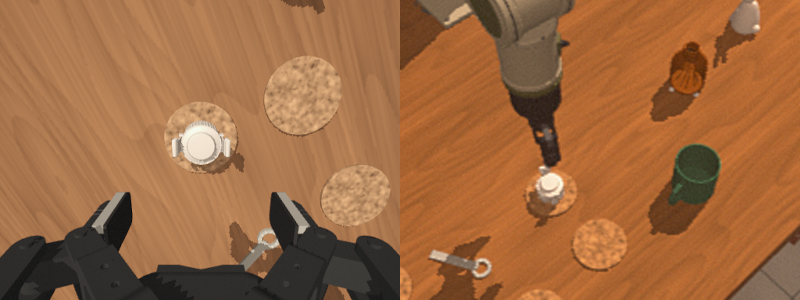

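Picture 11: the cap stands upright in the middle of the coaster, at (200,145) on a coaster centred near (201,138), its tabs sprung out. The jar is open and nothing else has moved.

```bash
python3 -c "
from station import close_job
print(close_job())"
```

```text
the job is handed in; nothing more can be done
None
```

The jar is open and the cap stands upright on the middle of the nearest cork coaster. I handed the job in at about 25 s of the 72 s allowed; no verdict was reported.

- **Opening:** I pinched both tabs until the fingers read 52 mm and turned the cap anticlockwise. It met the stop at about 36°, where the turning moment reached 0.27 N m. I backed off about 1.5° and lifted; it came up freely, with 1 to 1.5 N on the wrist, about the weight of the cap.
- **Placing:** the cap touched down with about 7 N, and I opened the fingers only after that.
- **Last checks:** the cap measured about 1.5 mm from the coaster's centre, upright with its tabs sprung out, and the wrist force was near zero. The mug, hare and opener looked unmoved in the last picture.
- **What disagreed:**
  - The wrist camera's calibration put the cap about 2 mm to one side of where the fingers showed it. I centred by the fingers, and the side forces while closing stayed around 1 N or less.
  - In the last wrist picture the detector did not report the coaster under the cap, so the 1.5 mm uses its earlier measured position.
  - The first move call was refused for missing keys and moved nothing.

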